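# Stack the spacers on the punch's index spindle

## Robot

A 7-joint arm with a two-finger parallel gripper is mounted at the origin on the work surface. World frame = base frame: x ahead of the robot, y to its left, z up, the work surface at z = 0. Lengths are in m, angles in rad, forces in N, time in s.
With the tool pointing down it reaches from about 0.425 to 0.875 m from the base axis. Payload 9.9 kg.
Tool frame: the origin (TCP) lies on the centre line of the jaws, within the pads' length; the fingertips stand ahead of it and the grasp point (between the pads) lies 3 mm ahead of it (ctrl.tip_extent is the z of the fingertips in the tool frame, in m); z points along the fingers, x is the direction in which the jaws open and shut, and the axes are right-handed (so a half turn about z gives the same grasp; the last joint's range is limited). The gripper opens to 85 mm and grips with 20 to 120 N. Pads are 22 mm wide; open, the fingers measure 114 mm over their backs; the gripper's body (76 mm by 85 mm) begins 54 mm behind the grasp point. The pads swing forward as they close: fully open they stand 13 mm farther back than shut.
Start: joints at [-1.215, 0.576, 0.025, 1.437, -0.015, 1.129, -0.057], TCP at [0.287, 0.611, 0.253] pointing down, gripper open.
Joint ranges: [-2.76, 2.76], [-0.34, 2.15], [-1.52, 1.57], [0.19, 2.46], [-1.09, 4.23], [0.17, 1.99], [-2.82, 2.82]. Speed limits (rad/s): [2.22, 2.22, 3.01, 3.01, 3.14, 3.14, 3.14].

## Interface

Orientations are given as a unit quaternion [x, y, z, w].
In Python, from workcell import ctrl, viewer, ticket, recognise, regions_of, place_of gives the robot as it stands.
- The arm moves only by the tool send_rows, never from a script. Its arguments are lists of equal length, an entry for each row: "translation": the shift along the tool's x, y, z in units of 25 mm (1.0 is 25 mm), a list of three; "turn": the turn about the tool's z in units of 6 degrees (1.0 is 6 degrees). A call has exactly 5 rows; each row is the pose to reach, as a shift and turn from the pose commanded when the call began, along the tool's axes at that moment; what a row does not reach only later rows make up. A row lasts 1/10 s, in which the tool goes at most 50 mm and 8.59 degrees, less where a joint would pass 70% of its speed; a pose out of reach is approached as far as the arm can. A call with a gripper value outside its range is refused whole. "hand" is the opening, from 0 (shut) to 1 (fully open), set as the call begins (left out, the last holds). The fingers move at their own pace and stop on an object; "newtons" is the grip in N (left out, the last holds). Time passes only in rows, so rows that repeat a pose let the fingers close, or fill a call up. It gives the time, the measured TCP pose, the force and the opening at its end, in the units of the state.
- ctrl.get_obs(): the state, without advancing time (a new reading comes with each control period).
- viewer.grab_frame(name): name is "side" or "top" or "wrist"; returns a dict with "img" (480x640x3 uint8, red, green, blue), "vertical_fov" (degrees; the focal length in pixels is half the picture's height over the tangent of half this angle, whatever the lens; pixels are square), "cx", "cy" (the principal point, pixels), "D" ([k1, k2, p1, p2, k3] as OpenCV has them; the pictures are not rectified), "origin" and "rotation" of the camera in the world; the wrist camera has in their place "T_tool_cam" (4x4, takes a point from camera to tool coordinates, whose origin is the TCP and whose axes are the tool frame's). Camera axes: x right, y down, z forward; pixel columns grow to the right and rows downward; lengths in m; the calibration is good to about 2 mm. A picture is of the moment at which its call begins: read the wrist's pose just before it. There is no depth.
- ticket.finish_job(): hands the job in, once; it reports no verdict.
Trained networks look in the newest picture that a camera, given by its name, has taken for a name from the list of things; names that differ only in an ending like _2 or _b are one class to them, and where a whole thing is asked for, a point or a joint stands for the part that bears it (a point fixed in the world has none). Each returns a list of dicts, best first, with "score" (0 to 1); they miss things now and then, are a little off and sometimes report something else, mostly with a low value. They report only what shows in the picture. A call takes as long as a camera call. They do not tell look-alikes from the thing itself.
- recognise(label, camera): "location" ([column, row] in pixels, amid what is visible of it).
- regions_of(label, camera): "pixels" (480x640 bool, what is visible of it) and "location" ([column, row] in pixels, amid what is visible of it).
- place_of(label, camera): "location" ([column, row] in pixels: a listed point, or the origin of a listed thing).
The state is a dict: "time": time; "joints": joint angles; "joint_velocities": joint speeds; "joint_torque": joint torques, N m; "position": TCP position; "tool_rot": TCP orientation; "wrist_force": force on the tool from outside, world axes, zero at the start; "torque": the same for the moment, N m; "opening": opening from 0.0 (shut) to 1.0 (fully open).
Only numpy, scipy, OpenCV 4.12 (cv2) and the standard library are available. Lean on these libraries where they do the work, as an engineer would, in place of code of your own. Each camera call takes 0.05 s, during which the arm holds its last target.

## Task

Rebuild the index spindle of the card punch: thread the three loose steel spacers onto the upright spindle in order of width, widest at the bottom and narrowest on top, each lying flat on the one below, and let go. Put the widest on first, notched side down as it lies, and before adding the others get it fully home: its notches must drop over the drive pegs on the hub, whose angle you have to feel for by turning the spacer. Do not disturb the bottle, the tube rack or the scanner.

Things in the scene. Friction and masses are not known exactly. Their poses are not given: they have to be found in the camera images.
- wide: Widest spacer: plain steel ring, outer diameter 56 mm, bore 15 mm, 18 mm high, about 0.25 kg, loose, flat on the bench. Origin: centre of its underside, z up. Its lowest 7 mm have four notches open to the rim, 90 degrees apart, one centred on its own +x axis, 8 mm wide at 20 mm from the axis, where the drive pegs go. Its upper 11 mm are a full round rim.
- middle: Middle spacer: plain steel ring, outer diameter 46 mm, bore 15 mm, 14 mm high, about 0.13 kg, lying flat on the bench, loose. Origin: centre of its underside, z up.
- narrow: Narrowest spacer: plain steel ring, outer diameter 36 mm, bore 15 mm, 12 mm high, about 0.07 kg, lying flat on the bench, loose. Origin: centre of its underside, z up.
- foot: White foot plate, 130 x 110 x 12 mm, fixed to the bench. Origin: centre of its underside, z up. On it sits the rigid hub, a disc 68 mm in diameter, 10 mm high. Four flat-topped drive pegs stand on the hub: 5 mm in diameter, 6 mm high, 20 mm from the axis, 90 degrees apart. They do not turn; the hub is clamped at an unknown angle which NO listed axes show.
- seat (a point): Point on the spindle's axis in the plane of the hub's upper face, where the wide spacer's underside must lie, 22 mm above the bench, z up. A wide spacer whose notches are off the pegs rests on them, 6 mm too high; turned by at most 90 degrees, pressed lightly, it drops. It has about 5 degrees of play either way.
- spindle_tip (a point): Centre of the upper end of the fixed upright spindle, 54 mm above the seat. The spindle is 12 mm in diameter; its top 6 mm taper to a flat of 6 mm diameter.
- bottle: Bystander: white plastic bottle, 54 mm in diameter, 100 mm tall, loose. Origin: centre of its underside.
- tube_rack: Bystander: grey rack 90 x 50 mm with capped tubes, 80 mm tall, loose. Origin: centre of its underside.
- scanner: Bystander: black code reader on a stand, foot 90 x 70 mm, 140 mm tall, loose. Origin: centre of its underside.
Not all that is in view belongs to the job. Leave any pink look-alike of the wide alone.

How it is judged:
On the way, in this order (a step that is already met when the one before it is completed fails the run):
1. the wide spacer is home on the hub, its notches over the pegs, before the others are on (horizontal distance between wide and seat below 0.003 m and z of wide in the frame of seat between -0.002 and 0.002 m and angle between wide's own z axis and vertical below 0.06 rad), for 0.2 s.
2. the middle spacer lies flat on the wide one (all of step 1 and horizontal distance between middle and seat below 0.003 m and z of middle in the frame of seat between 0.016 and 0.02 m and angle between middle's own z axis and vertical below 0.06 rad), for 0.2 s.
3. the narrow spacer lies flat on the middle one (all of step 2 and horizontal distance between narrow and seat below 0.003 m and z of narrow in the frame of seat between 0.03 and 0.034 m and angle between narrow's own z axis and vertical below 0.06 rad), for 0.2 s.
At the end, for the whole second after the job is handed in: All three spacers are on the spindle (within 3 mm of its axis, upright within 3.4 degrees) and at rest: the wide one's underside at the seat, the middle one's 18 mm and the narrow one's 32 mm above it, each within 2 mm (all of step 3 and linear speed of each of wide, middle, narrow below 0.01 m/s); the robot touches nothing.
It fails at once if a bystander is shifted by more than 20 mm or tipped (distance of any of bottle, tube_rack, scanner from where it was at the start of the episode above 0.02 m or angle between any of bottle, tube_rack, scanner's own z axis and vertical above 0.3 rad).
It also fails if it takes over 72 s, if anything falls off the work surface, if the arm or the gripper's body presses on something with over 40 N, if the wrist force passes 120 N, or if a joint passes its speed limit or range.

## Working session

There is one attempt and no reset: what is moved stays moved. The work goes in short steps, Python scripts to look and compute and a tool call to move; the robot and the scene stay as the last step left them, time stands still between calls to the robot, and variables do not carry over. Pictures are saved under pics/ and viewed, and the job is handed in when it is done.

Besides the shell and the picture viewer there is one more tool, called after "Emit:" as a command line: name --pt "numbers of a row" for each row, then --argument value for the rest. send_rows: Moves the arm, as the interface text tells. Its arguments: {"type":"object","properties":{"translation":{"type":"array","items":{"type":"array","items":{"type":"number"}}},"turn":{"type":"array","items":{"type":"number"}},"hand":{"type":"number"},"newtons":{"type":"number"}},"required":["translation","turn"]}

```bash
ls; mkdir -p pics; cat > h.py <<'E'
import numpy as np, cv2
from scipy.spatial.transform import Rotation as R
from workcell import ctrl, viewer, ticket, recognise, regions_of, place_of
def K(f):
    h=f["img"].shape[0]; fl=h/2/np.tan(np.radians(f["vertical_fov"])/2)
    return np.array([[fl,0,f["cx"]],[0,fl,f["cy"]],[0,0,1.]])
def pose(f,o=None):
    if "origin" in f:
        r=np.array(f["rotation"],float)
        r=r if r.shape==(3,3) else R.from_quat(r).as_matrix()
        return r,np.array(f["origin"],float)
    T=np.array(f["T_tool_cam"]); rt=R.from_quat(o["tool_rot"]).as_matrix()
    return rt@T[:3,:3], rt@T[:3,3]+np.array(o["position"])
def onplane(f,px,z,o=None):
    r,c=pose(f,o)
    p=cv2.undistortPoints(np.array([[px]],float),K(f),np.array(f["D"],float))[0,0]
    d=r@np.array([p[0],p[1],1]); return c+d*(z-c[2])/d[2]
def proj(f,P,o=None):
    r,c=pose(f,o); q=(np.atleast_2d(P)-c)@r
    return cv2.projectPoints(q,np.zeros(3),np.zeros(3),K(f),np.array(f["D"],float))[0][:,0]
def save(f,n,crop=None,s=1):
    im=f["img"][:,:,::-1]
    if crop: im=im[crop[1]:crop[3],crop[0]:crop[2]]
    if s!=1: im=cv2.resize(im,None,fx=s,fy=s,interpolation=cv2.INTER_CUBIC)
    cv2.imwrite("pics/"+n+".png",im)
E
python3 - <<'E'
from h import *
o=ctrl.get_obs(); print(o, ctrl.tip_extent)
Z=dict(wide=0,middle=0,narrow=0,foot=0,seat=.022,spindle_tip=.076,bottle=0,tube_rack=0,scanner=0)
for n in ["top","side"]:
    f=viewer.grab_frame(n); save(f,n+"0"); print(n,pose(f))
    for l in Z:
        for d in place_of(l,n)[:3]:
            print(n,l,round(d["score"],2),np.round(d["location"],1),np.round(onplane(f,d["location"],Z[l]),4))
E
```

```text
pics
{'time': 0.0, 'joints': array([-1.21481025,  0.57652875,  0.02481659,  1.43791137, -0.01500321,
        1.12900348, -0.05647739]), 'joint_velocities': array([-0.00031094, -0.0006099 , -0.00057027, -0.00057114, -0.00077753,
       -0.00117802, -0.00018564]), 'joint_torque': array([-6.28075868e-04, -7.65759158e+01,  2.25090869e+00, -2.85965502e+01,
        1.55322324e-02,  1.29502980e-02, -5.59248826e-05]), 'position': array([0.28717772, 0.61039871, 0.25244308]), 'tool_rot': array([ 8.44296752e-01,  5.35875265e-01, -6.84548986e-04,  4.75460473e-04]), 'wrist_force': array([-0.03672338, -0.37397262, -0.28622402]), 'torque': array([-0.01785539,  0.00569604,  0.04181022]), 'opening': 0.9988377742893673} 0.022
top (array([[-0.02219694, -0.9865968 ,  0.1616603 ],
       [-0.99974137,  0.02110411, -0.0084743 ],
       [ 0.00494902, -0.16180659, -0.98681008]]), array([3.95387701e-01, 8.94408716e-04, 1.42298439e+00]))
top wide 0.66 [381.1 201.7] [ 0.722  -0.1544  0.    ]
top wide 0.64 [393.9 239.4] [ 0.6302 -0.1812  0.    ]
top middle 0.64 [356.3 314.3] [ 0.4565 -0.087   0.    ]
top narrow
[... 591 characters left out ...]
 0.0164972 , -0.76223968, -0.64708462]]), array([ 0.48016855, -0.77997334,  0.72844426]))
side wide 0.84 [390.9 305.1] [ 0.7313 -0.1396  0.    ]
side wide 0.62 [346.8 288.2] [ 0.6562 -0.0841  0.    ]
side wide 0.56 [342.  326.6] [ 0.6289 -0.1792  0.    ]
side middle 0.96 [241.  298.8] [ 0.4493 -0.0858  0.    ]
side narrow 0.94 [263.2 407.9] [ 0.4744 -0.3281  0.    ]
side foot 0.81 [280.7 238.4] [0.542  0.0836 0.    ]
side seat 0.84 [281.1 234. ] [0.5423 0.072  0.022 ]
side spindle_tip 0.56 [284.3 209.3] [0.5519 0.0867 0.076 ]
side bottle 0.64 [395.9 249. ] [0.7833 0.0172 0.    ]
side tube_rack 0.97 [391.9 431.6] [ 0.6668 -0.397   0.    ]
side scanner 0.88 [286.7 154.8] [0.591  0.4312 0.    ]
```

View pics/top0.png

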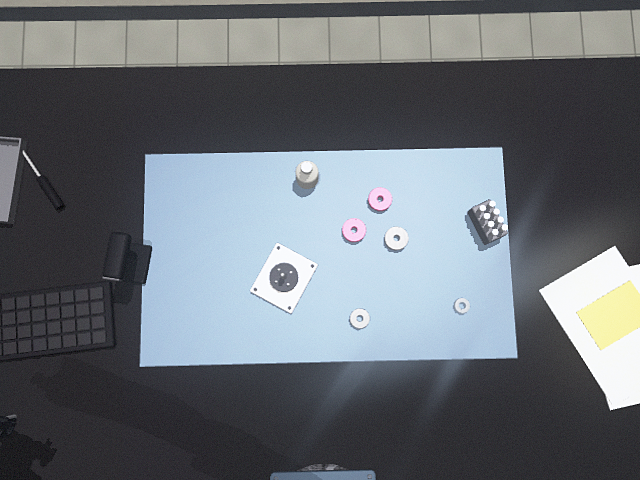

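View pics/side0.png

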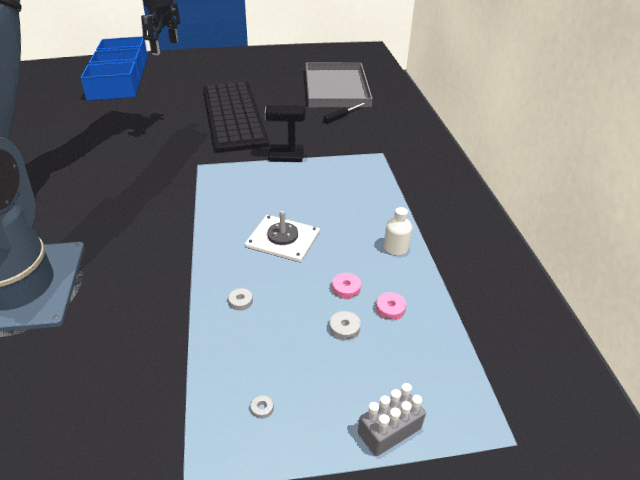

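```bash
python3 - <<'E'
import cv2
a=cv2.imread("pics/side0.png")[260:350,310:430]; b=cv2.imread("pics/top0.png")[180:260,340:460]
a=cv2.resize(a,(600,450),interpolation=2)
cv2.imwrite("pics/cs.png",a); cv2.imwrite("pics/ct.png",cv2.resize(b,(600,400),interpolation=2))
E
```

```text
(no output)
```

View pics/cs.png

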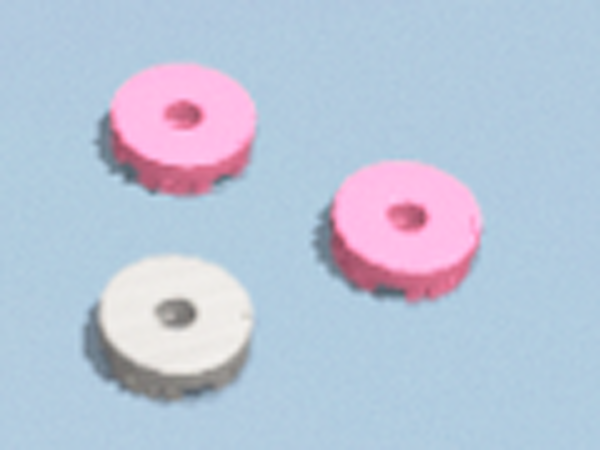

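View pics/ct.png

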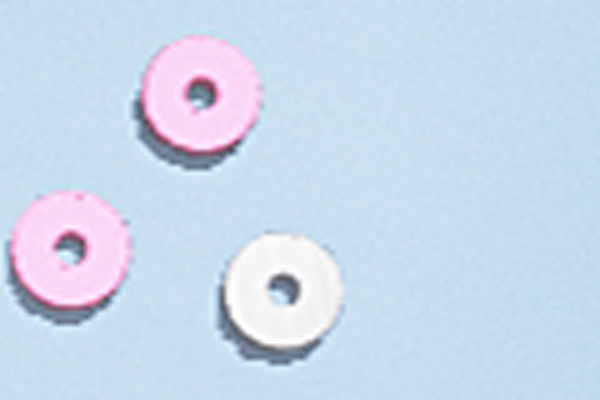

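The picture shows three possible wides: steel at top (396,239) / side (345,325), and pink at top (381,200) and (354,231). The crop confirms that only the (396,239) one is steel and 56 mm across, so that is the wide. The middle is at top (359,318) and the narrow at (461,306). The spindle is on the white plate at (283,275). I'll look at the spindle with the wrist camera first.

```bash
cat >> h.py <<'E'
def yaw(o):
    x=R.from_quat(o["tool_rot"]).as_matrix()[:,0]; return np.degrees(np.arctan2(x[1],x[0]))
def plan(p,yw=None,o=None):
    o=o or ctrl.get_obs(); m=R.from_quat(o["tool_rot"]).as_matrix()
    s=m.T@(np.array(p)-o["position"])/.025
    t=0 if yw is None else -((yw-yaw(o)+180)%360-180)/6
    print("t",round(o["time"],2),"pos",np.round(o["position"],4),"yaw",round(yaw(o),2),"tilt",np.round(m[:,2],4),"F",np.round(o["wrist_force"],1),"op",round(o["opening"],3))
    print("  -> shift",np.round(s,3),"turn",round(t,3))
E
python3 - <<'E'
from h import *
plan([.50,.08,.30],45)
f=viewer.grab_frame("wrist"); print(f["T_tool_cam"],f["vertical_fov"])
E
```

```text
t 1.0 pos [0.2874 0.6108 0.2533] yaw 64.8 tilt [ 0.  0. -1.] F [ 0.5  1.  -0.2] op 0.999
  -> shift [-15.59   16.735  -1.868] turn 3.3
[[ 9.99999021e-01  5.36653986e-04 -1.29240304e-03  4.95230680e-04]
 [-8.86782412e-05  9.45990111e-01  3.24195468e-01 -8.32550909e-02]
 [ 1.39658129e-03 -3.24195036e-01  9.45989233e-01 -1.21286762e-01]
 [ 0.00000000e+00  0.00000000e+00  0.00000000e+00  1.00000000e+00]] 68.45380485233756
```

Emit:
send_rows --pt "-1.2 1.3 -0.3" --pt "-2.4 2.6 -0.6" --pt "-3.6 3.9 -0.9" --pt "-4.8 5.2 -1.2" --pt "-6.0 6.5 -1.5" --turn '[0,0,0,0,0]'

```text
time: 1.55
position: [0.371, 0.4042, 0.2912]
tool_rot: [0.844, 0.536, 0.0, -0.0]
wrist_force: [0.3, 0.5, 0.3]
opening: 0.996
```

Emit:
send_rows --pt "-1.2 1.3 0" --pt "-2.4 2.6 0" --pt "-3.6 3.9 0" --pt "-4.8 5.2 0" --pt "-6.0 6.5 0" --turn '[0.6,1.2,1.8,2.4,3]'

```text
time: 2.05
position: [0.4542, 0.1993, 0.2911]
tool_rot: [0.918, 0.396, 0.0, -0.0]
wrist_force: [1.3, 0.5, 0.3]
opening: 1.0
```

```bash
python3 - <<'E'
from h import *
plan([.52,.08,.25],-10)
E
```

```text
t 2.05 pos [0.4542 0.1993 0.2911] yaw 46.66 tilt [ 7.e-04  5.e-04 -1.e+00] F [1.3 0.5 0.3] op 1.0
  -> shift [-1.664  5.189  1.645] turn 9.443
```

```bash
python3 - <<'E'
from h import *
plan([.545,.115,.24],5)
E
```

```text
t 2.05 pos [0.4542 0.1993 0.2911] yaw 46.66 tilt [ 7.e-04  5.e-04 -1.e+00] F [1.3 0.5 0.3] op 1.0
  -> shift [0.041 4.955 2.047] turn 6.943
```

Emit:
send_rows --pt "0 1.2 0.4" --pt "0 2.4 0.9" --pt "0 3.6 1.4" --pt "0 5.0 2.0" --pt "0 5.0 2.0" --turn '[1.4,2.8,4.2,5.6,7.0]'

```text
time: 2.55
position: [0.5468, 0.111, 0.2393]
tool_rot: [0.999, 0.036, -0.0, 0.002]
wrist_force: [-0.5, 0.5, 0.7]
opening: 1.002
```

```bash
python3 - <<'E'
from h import *
o=ctrl.get_obs(); f=viewer.grab_frame("wrist"); save(f,"w1")
plan([.545,.115,.24],5)
for l,z in [("seat",.022),("spindle_tip",.076),("foot",0)]:
    for d in place_of(l,"wrist")[:2]: print(l,d["score"],d["location"],onplane(f,d["location"],z,o))
E
```

```text
t 2.6 pos [0.5457 0.1132 0.2398] yaw 3.75 tilt [-9.0e-04 -1.4e-03 -1.0e+00] F [ 0.2  0.3 -0.4] op 1.001
  -> shift [-0.023 -0.075 -0.008] turn -0.209
spindle_tip 0.97 [314.9, 255.3] [0.54344059 0.07957539 0.076     ]
```

View pics/w1.png

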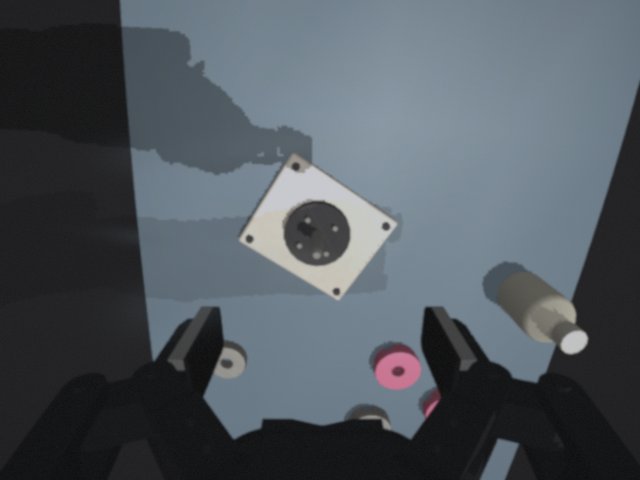

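```bash
python3 - <<'E'
from h import *
o=ctrl.get_obs(); f=viewer.grab_frame("wrist"); save(f,"w2c",(270,180,370,280),6)
plan([.545,.115,.24],5)
for l,z in [("seat",.022),("spindle_tip",.076),("foot",0)]:
    for d in place_of(l,"wrist")[:2]: print(l,d["score"],d["location"],onplane(f,d["location"],z,o))
# project candidate axis
for p in [(.5434,.0796,.022),(.5434,.0796,.076)]: print(proj(f,p,o))
g=cv2.cvtColor(f["img"],cv2.COLOR_RGB2GRAY)
m=(g<75).astype(np.uint8); 
n,lab,st,ce=cv2.connectedComponentsWithStats(m)
for i in range(1,n):
    if 1000<st[i,4]<8000:
        c=max(cv2.findContours((lab==i).astype(np.uint8),0,2)[0],key=len)
        W=np.array([onplane(f,p[0].astype(float),.022,o)[:2] for p in cv2.convexHull(c)])
        print(st[i],ce[i],cv2.fitEllipse((W*1e4).astype(np.float32)))
E
```

```text
t 2.8 pos [0.5445 0.1163 0.2411] yaw 5.11 tilt [ 1.e-04  5.e-04 -1.e+00] F [0.4 0.9 0.5] op 0.998
  -> shift [0.014 0.052 0.042] turn 0.018
spindle_tip 0.94 [314.0, 262.6] [0.5415399  0.07751917 0.076     ]
[[317.11628187 240.13825739]]
[[316.3049193  260.59833873]]
[ 287  207   63   62 2636] [318.26517451 235.12215478] ((5440.453125, 818.521484375), (636.2457885742188, 663.80908203125), 17.833518981933594)
```

View pics/w2c.png

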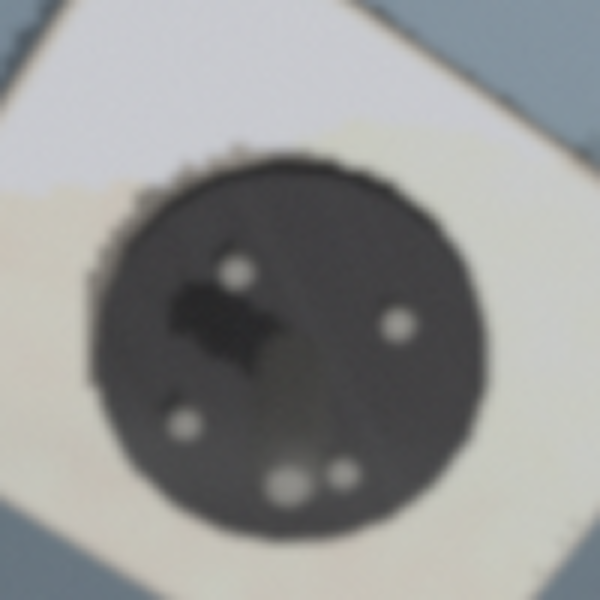

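```bash
python3 - <<'E'
from h import *
o=ctrl.get_obs(); f=viewer.grab_frame("wrist"); plan([.545,.115,.24],5,o)
off=np.array([269.6,179.6])
P=np.array([onplane(f,np.array(p)/6+off,.028,o) for p in [(238,272),(398,325),(343,475),(184,425)]])
c=P.mean(0); d=P-c; print(P,c,np.hypot(d[:,0],d[:,1]),np.degrees(np.arctan2(d[:,1],d[:,0])))
print("tip",onplane(f,np.array([288,487])/6+off,.076,o))
plan([.63-.03,-.18+.03,.2],-45,o)
E
```

```text
t 2.95 pos [0.5446 0.116  0.2412] yaw 4.99 tilt [ 5.e-04  6.e-04 -1.e+00] F [-0.2 -0.2 -0.2] op 0.997
  -> shift [0.011 0.043 0.05 ] turn -0.002
[[0.53432575 0.09693575 0.028     ]
 [0.56157129 0.09005776 0.028     ]
 [0.55491734 0.06239187 0.028     ]
 [0.52725933 0.06915143 0.028     ]] [0.54451843 0.0796342  0.028     ] [0.0200807  0.01998626 0.02013543 0.02019319] [ 120.50315675   31.43533534  -58.90567252 -148.72648523]
tip [0.54460981 0.07947534 0.076     ]
t 2.95 pos [0.5446 0.116  0.2412] yaw 4.99 tilt [ 5.e-04  6.e-04 -1.e+00] F [-0.2 -0.2 -0.2] op 0.997
  -> shift [ 1.28  10.795  1.644] turn 8.331
```

```bash
python3 - <<'E'
from h import *
plan([.635,-.175,.19],-45)
E
```

```text
t 3.0 pos [0.5447 0.1159 0.2412] yaw 4.94 tilt [ 5.e-04  6.e-04 -1.e+00] F [ 0.6 -0.2  0.3] op 1.001
  -> shift [ 2.596 11.906  2.043] turn 8.324
```

Emit:
send_rows --pt "0.4 1.9 0" --pt "0.8 3.8 0" --pt "1.2 5.7 0" --pt "1.6 7.6 0" --pt "2.0 9.5 0" --turn '[0,0,0,0,0]'

```text
time: 3.5
position: [0.6149, -0.1186, 0.2412]
tool_rot: [0.999, 0.043, 0.0, -0.0]
wrist_force: [0.8, 0.5, 0.6]
opening: 0.999
```

Emit:
send_rows --pt "0.3 1.2 0.5" --pt "0.6 2.4 1.0" --pt "0.6 2.4 1.5" --pt "0.6 2.4 2.0" --pt "0.6 2.4 2.0" --turn '[1.4,2.8,4.2,5.6,7.0]'

```text
time: 4.0
position: [0.6338, -0.1752, 0.189]
tool_rot: [0.947, -0.321, -0.001, -0.0]
wrist_force: [0.1, -0.0, 0.4]
opening: 0.999
```

Emit:
send_rows --pt "0 0 0" --pt "0 0 0" --pt "0 0 0" --pt "0 0 0" --pt "0 0 0" --turn '[1.3,1.3,1.3,1.3,1.3]'

```text
time: 4.5
position: [0.6345, -0.1757, 0.191]
tool_rot: [0.924, -0.382, 0.0, -0.0]
wrist_force: [-0.1, -0.2, -0.2]
opening: 0.999
```

```bash
cat >> h.py <<'E'
def ring(f,o,guess,z,od):
    """fit steel ring's top rim circle near guess via region mask upper surface; returns centre using bore + outline"""
    pass
E
python3 - <<'E'
from h import *
o=ctrl.get_obs(); f=viewer.grab_frame("wrist"); save(f,"w3")
plan([.63,-.18,.19],-45,o)
for d in place_of("wide","wrist")[:3]: print(d["score"],d["location"],onplane(f,d["location"],0,o))
print(proj(f,[[.63,-.18,0],[.63,-.18,.018]],o))
E
```

```text
t 4.5 pos [ 0.6345 -0.1757  0.191 ] yaw -44.88 tilt [ 4.e-04  2.e-04 -1.e+00] F [-0.1 -0.2 -0.2] op 0.999
  -> shift [-0.007  0.251  0.041] turn 0.02
0.91 [329.3, 223.5] [ 0.63285042 -0.18774003  0.        ]
0.73 [377.5, 118.6] [ 0.72660428 -0.15045959  0.        ]
0.61 [258.5, 126.4] [ 0.65064787 -0.08375026  0.        ]
[[321.20080734 219.88576433]
 [321.18358725 225.62643122]]
```

View pics/w3.png

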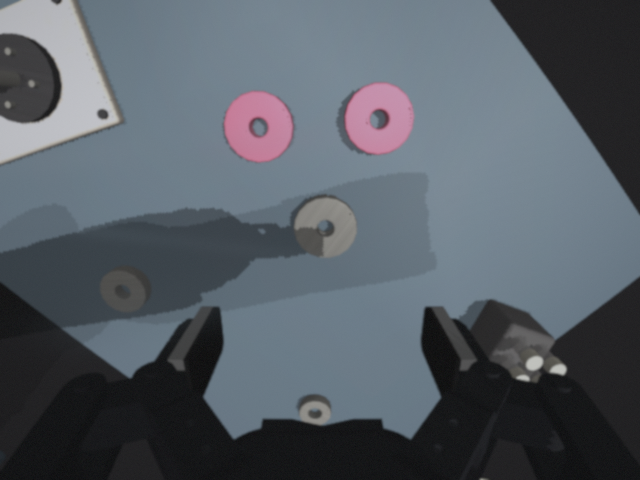

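```bash
python3 - <<'E'
from h import *
o=ctrl.get_obs(); f=viewer.grab_frame("wrist"); save(f,"w3c",(280,180,370,270),6)
print(proj(f,[[.63,-.18,.018],[.63+.028,-.18,.018]],o))
for l,h in [("wide",.018),("middle",.014),("narrow",.012)]:
  for d in regions_of(l,"wrist")[:3]:
    c=max(cv2.findContours(d["pixels"].astype(np.uint8),0,2)[0],key=len)
    W=np.array([onplane(f,p[0].astype(float),h,o)[:2] for p in cv2.convexHull(c)])
    print(l,round(d["score"],2),d["location"],np.round(np.array(cv2.minEnclosingCircle((W*1e4).astype(np.float32))[0]),0),cv2.fitEllipse((W*1e4).astype(np.float32))[:2])
E
```

```text
[[321.16452573 225.59047407]
 [344.34753677 203.45889917]]
wide 0.89 [252.3, 121.7] [6529. -857.] ((6529.3193359375, -856.2999877929688), (551.4075927734375, 555.7510375976562))
wide 0.73 [382.9, 113.1] [ 7252. -1492.] ((7250.95458984375, -1492.3780517578125), (554.1676025390625, 562.4158935546875))
wide 0.61 [327.9, 232.2] [ 6320. -1832.] ((6313.044921875, -1832.1531982421875), (544.5040893554688, 578.2382202148438))
middle 0.75 [126.7, 289.5] [4512. -921.] ((4514.61865234375, -928.409423828125), (457.5596618652344, 538.0498657226562))
narrow 0.73 [316.1, 412.2] [ 4761. -3263.] ((4751.6923828125, -3255.357177734375), (349.47662353515625, 428.5456848144531))
```

View pics/w3c.png

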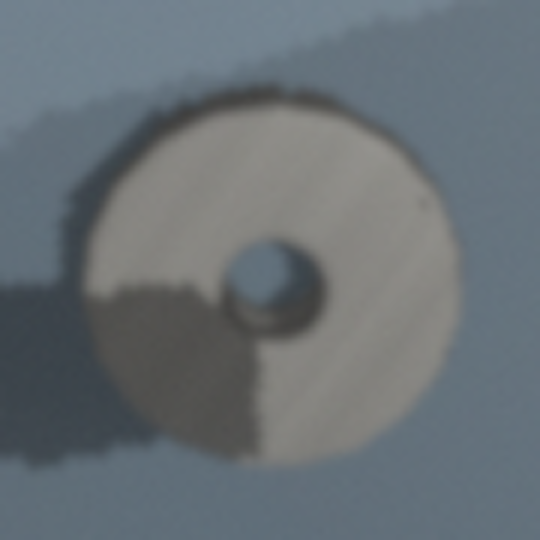

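```bash
python3 - <<'E'
from h import *
o=ctrl.get_obs(); f=viewer.grab_frame("wrist")
c=onplane(f,(325.0,226.9),.018,o); b=onplane(f,np.array([275,289])/6+[279.6,179.6],.018,o); d=onplane(f,np.array([425,205])/6+[279.6,179.6],.018,o)
v=d-c; print(c,b,np.hypot(*v[:2]),np.degrees(np.arctan2(v[1],v[0])))
plan([c[0],c[1],.03],-45,o)
E
```

```text
[ 0.63148522 -0.18314645  0.018     ] [ 0.63119438 -0.18397651  0.018     ] 0.024906346995111676 -16.538235607925508
t 4.8 pos [ 0.6345 -0.1757  0.1908] yaw -44.98 tilt [ 1.e-04  0.e+00 -1.e+00] F [-0.3  0.2 -0.1] op 0.996
  -> shift [0.125 0.298 6.434] turn 0.003
```

```bash
python3 - <<'E'
from h import *
f=viewer.grab_frame("wrist"); o=dict(tool_rot=[0,0,0,1],position=np.zeros(3))
for z in [0,.005,.009,.014,.018,.022]:
    print(z,np.round(proj(f,[[-.0425,-.011,z],[-.0425,.011,z],[.0425,-.011,z],[.0425,.011,z]],o)).tolist())
save(f,"w4",(150,280,490,460),2)
E
```

```text
0 [[214.0, 312.0], [219.0, 358.0], [429.0, 312.0], [423.0, 358.0]]
0.005 [[217.0, 306.0], [223.0, 351.0], [425.0, 306.0], [420.0, 351.0]]
0.009 [[220.0, 301.0], [225.0, 345.0], [423.0, 301.0], [418.0, 345.0]]
0.014 [[223.0, 295.0], [228.0, 339.0], [419.0, 295.0], [415.0, 338.0]]
0.018 [[225.0, 291.0], [230.0, 333.0], [417.0, 291.0], [413.0, 333.0]]
0.022 [[228.0, 287.0], [232.0, 329.0], [415.0, 287.0], [411.0, 329.0]]
```

View pics/w4.png

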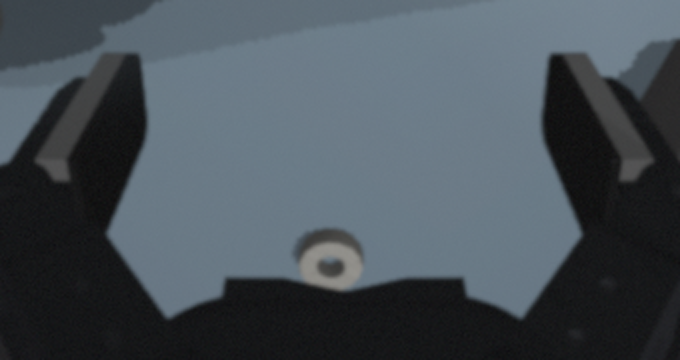

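Emit:
send_rows --pt "0.1 0.3 1.5" --pt "0.1 0.3 3.0" --pt "0.1 0.3 4.5" --pt "0.1 0.3 5.7" --pt "0.1 0.3 6.3" --turn '[0,0,0,0,0]'

```text
time: 5.4
position: [0.6297, -0.1821, 0.0306]
tool_rot: [0.924, -0.383, -0.002, 0.0]
wrist_force: [-0.7, 0.2, 0.3]
opening: 1.003
```

Emit:
send_rows --pt "0 0 0.4" --pt "0 0 0.4" --pt "0 0 0.4" --pt "0 0 0.4" --pt "0 0 0.4" --turn '[0,0,0,0,0]'

```text
time: 5.9
position: [0.6316, -0.1829, 0.0245]
tool_rot: [0.924, -0.383, 0.001, -0.0]
wrist_force: [0.2, -0.2, -0.3]
opening: 0.998
```

```bash
python3 - <<'E'
from h import *
plan([.6313,-.1833,.023],-45)
f=viewer.grab_frame("side"); save(f,"s1",(270,240,430,360),5)
E
```

```text
t 5.9 pos [ 0.6316 -0.1829  0.0245] yaw -44.99 tilt [ 1.8e-03 -4.0e-04 -1.0e+00] F [ 0.2 -0.2 -0.3] op 0.998
  -> shift [0.003 0.021 0.06 ] turn 0.001
```

View pics/s1.png

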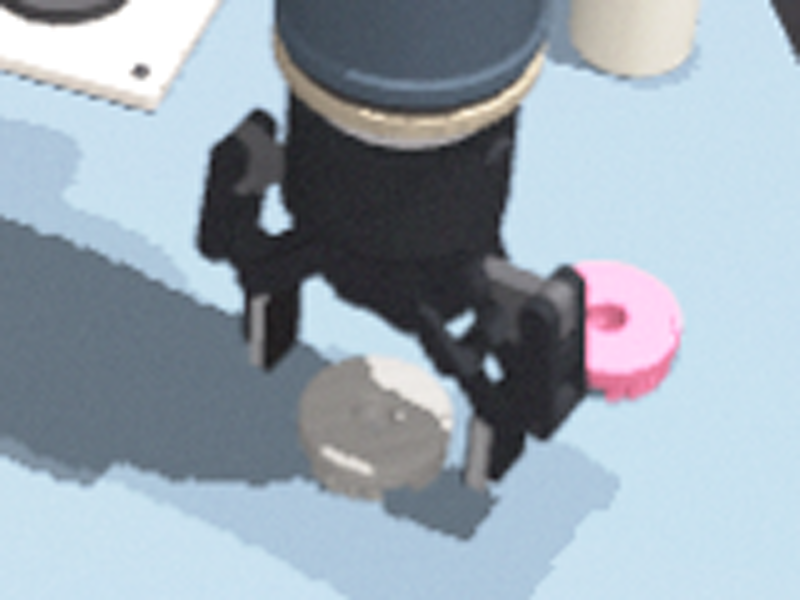

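The steel wide (crop centre about (375,420)) lies between the open jaws, with free space on both sides. I'll close on it.

Emit:
send_rows --pt "0 0 0" --pt "0 0 0" --pt "0 0 0" --pt "0 0 0" --pt "0 0 0" --turn '[0,0,0,0,0]' --hand 0.5 --newtons 60

```text
time: 6.45
position: [0.6312, -0.1827, 0.0239]
tool_rot: [0.924, -0.383, 0.0, -0.0]
wrist_force: [-0.6, 0.7, 5.6]
opening: 0.619
```

Emit:
send_rows --pt "0 0 0" --pt "0 0 0" --pt "0 0 0" --pt "0 0 0" --pt "0 0 0" --turn '[0,0,0,0,0]'

```text
time: 6.95
position: [0.6312, -0.1827, 0.0239]
tool_rot: [0.924, -0.383, 0.0, -0.0]
wrist_force: [-1.2, 1.0, 5.5]
opening: 0.621
```

```bash
python3 - <<'E'
from h import *
plan([.6313,-.1833,.023],-45)
plan([.6313,-.1833,.14],-45)
E
```

```text
t 6.95 pos [ 0.6312 -0.1827  0.0239] yaw -45.0 tilt [ 6.e-04  1.e-04 -1.e+00] F [-1.2  1.   5.5] op 0.621
  -> shift [0.02  0.013 0.037] turn 0.001
t 6.95 pos [ 0.6312 -0.1827  0.0239] yaw -45.0 tilt [ 6.e-04  1.e-04 -1.e+00] F [-1.2  1.   5.5] op 0.621
  -> shift [ 0.021  0.011 -4.643] turn 0.001
```

Emit:
send_rows --pt "0 0 -0.5" --pt "0 0 -1.5" --pt "0 0 -2.5" --pt "0 0 -3.5" --pt "0 0 -4.6" --turn '[0,0,0,0,0]'

```text
time: 7.45
position: [0.6305, -0.1825, 0.1395]
tool_rot: [0.924, -0.383, -0.0, 0.0]
wrist_force: [-0.3, -0.5, -2.3]
opening: 0.62
```

```bash
python3 - <<'E'
from h import *
plan([.5445,.0796,.15],-45)
f=viewer.grab_frame("side"); save(f,"s2",(290,200,410,290),6)
o=ctrl.get_obs();f=viewer.grab_frame("wrist"); save(f,"w5",(170,240,470,460),2)
E
```

```text
t 7.45 pos [ 0.6305 -0.1825  0.1395] yaw -45.01 tilt [-1.e-03  2.e-04 -1.e+00] F [-0.3 -0.5 -2.3] op 0.62
  -> shift [-9.847 -4.981 -0.415] turn -0.002
```

View pics/s2.png

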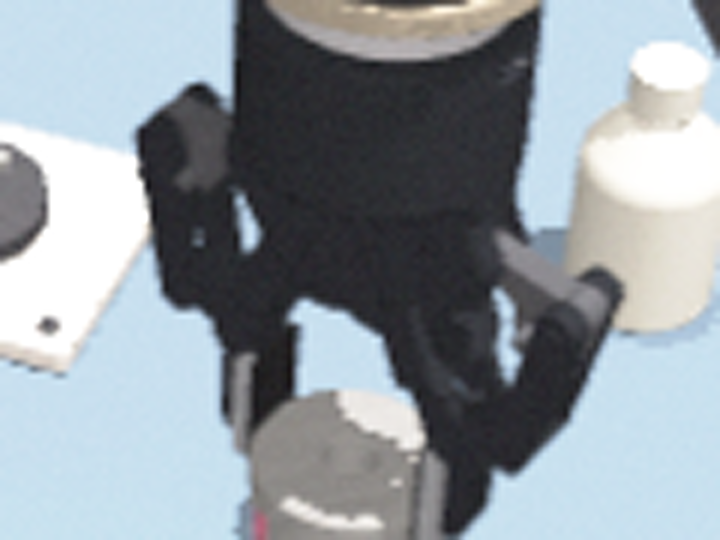

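View pics/w5.png

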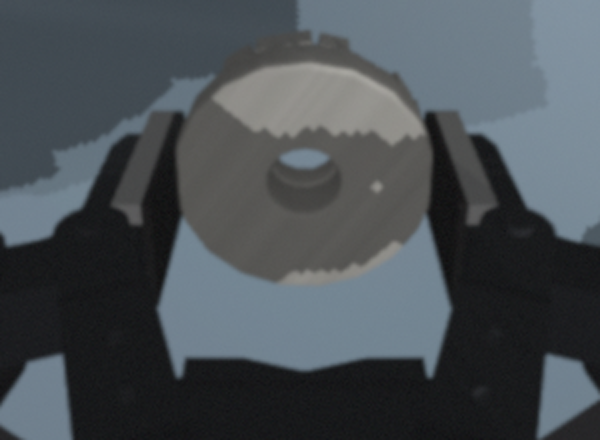

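```bash
python3 - <<'E'
from h import *
f=viewer.grab_frame("wrist"); o=dict(tool_rot=[0,0,0,1],position=np.zeros(3))
for p in [(305,174),(304,182),(177,165),(433,165),(305,63),(305,285),(377,187)]: print(p,np.round(onplane(f,np.array(p)/2+[169.75,239.75],.006,o),4))
f=viewer.grab_frame("side"); save(f,"s3",(300,250,400,310),8)
E
```

```text
(305, 174) [ 0.0004 -0.0007  0.006 ]
(304, 182) [0.0002 0.0013 0.006 ]
(177, 165) [-0.0263 -0.0028  0.006 ]
(433, 165) [ 0.0272 -0.0028  0.006 ]
(305, 63) [ 0.0004 -0.0262  0.006 ]
(305, 285) [0.0004 0.0285 0.006 ]
(377, 187) [0.0157 0.0026 0.006 ]
```

View pics/s3.png

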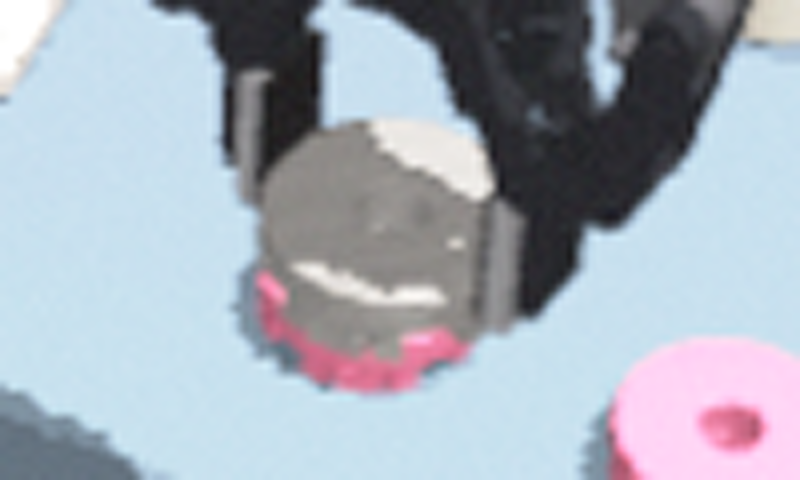

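```bash
python3 - <<'E'
from h import *
f=viewer.grab_frame("wrist"); save(f,"w6",(245,245,400,345),5)
o=dict(tool_rot=[0,0,0,1],position=np.zeros(3))
t=np.radians(np.arange(0,181,15))
print(np.round((proj(f,np.c_[.028*np.cos(t),-.028*np.sin(t),0*t+.0235],o)-[245,245])*5).tolist())
E
```

```text
[[681.0, 309.0], [675.0, 240.0], [649.0, 173.0], [602.0, 115.0], [539.0, 69.0], [463.0, 40.0], [381.0, 30.0], [299.0, 40.0], [223.0, 69.0], [160.0, 115.0], [114.0, 174.0], [88.0, 240.0], [82.0, 309.0]]
```

View pics/w6.png

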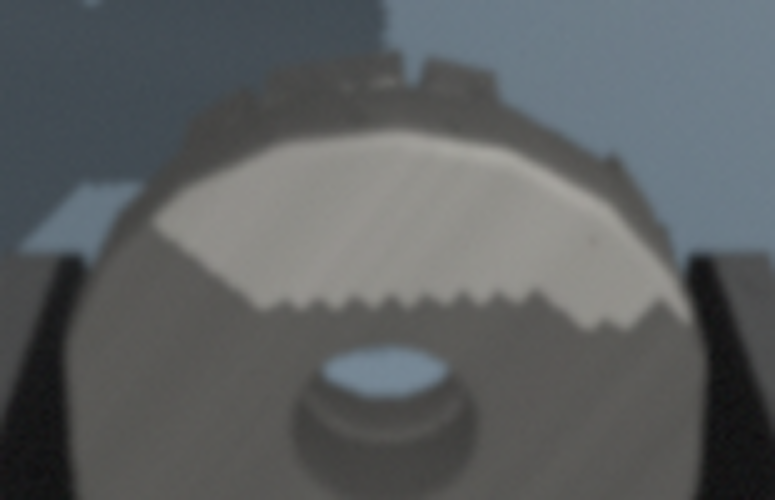

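Emit:
send_rows --pt "-1.6 -0.8 0" --pt "-3.2 -1.6 0" --pt "-4.8 -2.4 0" --pt "-6.4 -3.2 0" --pt "-8.0 -4.0 0" --turn '[0,0,0,0,0]'

```text
time: 8.2
position: [0.5586, 0.0311, 0.137]
tool_rot: [0.924, -0.383, -0.001, 0.001]
wrist_force: [0.9, 0.6, -2.6]
opening: 0.618
```

Emit:
send_rows --pt "-1.2 -0.6 0" --pt "-1.85 -0.98 0" --pt "-1.85 -0.98 0" --pt "-1.85 -0.98 0" --pt "-1.85 -0.98 0" --turn '[0,0,0,0,0]'

```text
time: 8.7
position: [0.5448, 0.0782, 0.1379]
tool_rot: [0.924, -0.383, -0.0, 0.001]
wrist_force: [0.1, -1.1, -2.7]
opening: 0.622
```

```bash
python3 - <<'E'
from h import *
plan([.5445,.0796,.08],-45)
o=ctrl.get_obs()
f=viewer.grab_frame("wrist"); save(f,"w7",(170,180,470,400),2)
f=viewer.grab_frame("side"); save(f,"s4",(230,150,350,240),6)
E
```

```text
t 8.7 pos [0.5448 0.0782 0.1379] yaw -45.08 tilt [-6.0e-04 -1.1e-03 -1.0e+00] F [ 0.1 -1.1 -2.7] op 0.622
  -> shift [-0.051 -0.034  2.315] turn -0.014
```

View pics/w7.png

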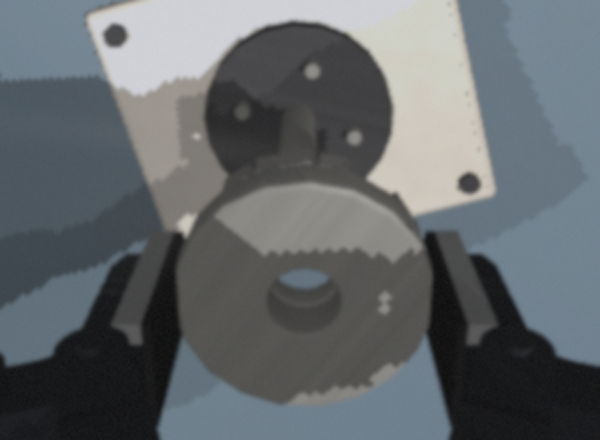

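View pics/s4.png

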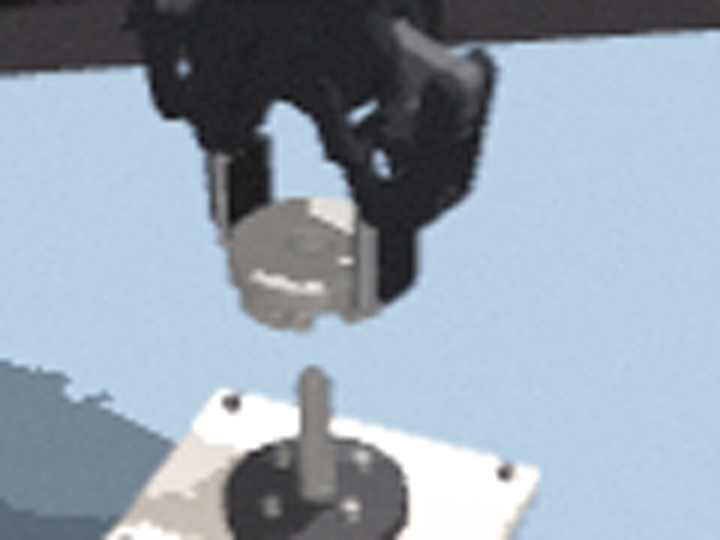

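Emit:
send_rows --pt "-0.05 -0.03 0.6" --pt "-0.05 -0.03 1.2" --pt "-0.05 -0.03 1.8" --pt "-0.05 -0.03 2.4" --pt "-0.05 -0.03 2.6" --turn '[0,0,0,0,0]'

```text
time: 9.3
position: [0.5442, 0.08, 0.0721]
tool_rot: [0.924, -0.383, -0.001, 0.001]
wrist_force: [0.6, -0.4, -2.6]
opening: 0.62
```

```bash
python3 - <<'E'
from h import *
plan([.5445,.0796,.054],-45)
f=viewer.grab_frame("side"); save(f,"s5",(230,150,350,240),6)
E
```

```text
t 9.3 pos [0.5442 0.08   0.0721] yaw -45.07 tilt [-1.5e-03 -5.0e-04 -1.0e+00] F [ 0.6 -0.4 -2.6] op 0.62
  -> shift [0.021 0.001 0.724] turn -0.012
```

View pics/s5.png

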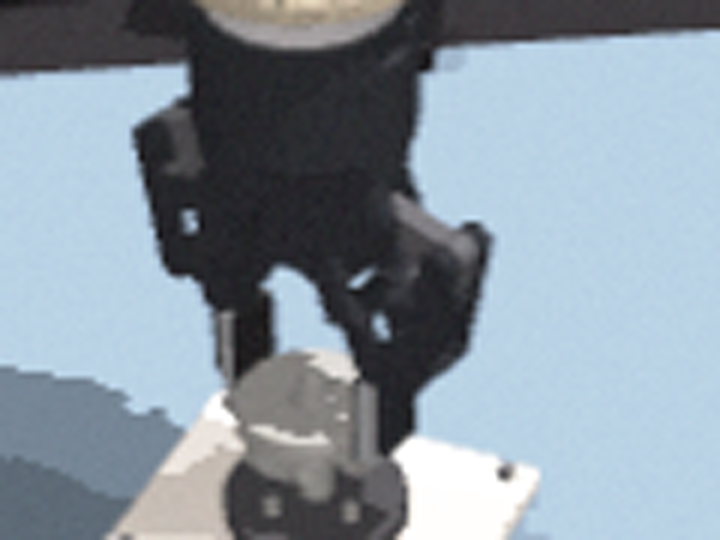

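Emit:
send_rows --pt "0 0 0.3" --pt "0 0 0.5" --pt "0 0 0.65" --pt "0 0 0.75" --pt "0 0 0.75" --turn '[0,0,0,0,0]'

```text
time: 9.85
position: [0.5445, 0.0809, 0.0544]
tool_rot: [0.924, -0.383, -0.0, 0.0]
wrist_force: [-0.4, 0.4, -2.4]
opening: 0.623
```

Emit:
send_rows --pt "0 0 0.05" --pt "0 0 0.08" --pt "0 0 0.1" --pt "0 0 0.1" --pt "0 0 0.1" --turn '[0,0,0,0,0]'

```text
time: 10.35
position: [0.5445, 0.0808, 0.0521]
tool_rot: [0.924, -0.383, 0.0, 0.0]
wrist_force: [-0.4, -0.5, -3.3]
opening: 0.619
```

Emit:
send_rows --pt "0 0 0.03" --pt "0 0 0.06" --pt "0 0 0.06" --pt "0 0 0.06" --pt "0 0 0.06" --turn '[0,0,0,0,0]'

```text
time: 10.85
position: [0.5447, 0.0809, 0.0517]
tool_rot: [0.924, -0.383, 0.0, -0.001]
wrist_force: [-3.5, -0.5, 13.6]
opening: 0.622
```

Emit:
send_rows --pt "0.03 0.03 0" --pt "0.03 0.03 0" --pt "0.03 0.03 0" --pt "0.03 0.03 0" --pt "0.03 0.03 0" --turn '[-0.3,-0.6,-0.9,-1.2,-1.2]'

```text
time: 11.35
position: [0.5455, 0.08, 0.0517]
tool_rot: [0.946, -0.323, 0.001, -0.001]
wrist_force: [-1.0, -0.3, 10.9]
opening: 0.616
```

Emit:
send_rows --pt "0 0 0" --pt "0 0 0" --pt "0 0 0" --pt "0 0 0" --pt "0 0 0" --turn '[-0.3,-0.6,-0.9,-1.2,-1.2]'

```text
time: 11.85
position: [0.5457, 0.0799, 0.0514]
tool_rot: [0.965, -0.263, 0.001, -0.001]
wrist_force: [0.9, 0.7, 4.8]
opening: 0.616
```

Emit:
send_rows --pt "0 0 0" --pt "0 0 0" --pt "0 0 0" --pt "0 0 0" --pt "0 0 0" --turn '[-0.3,-0.6,-0.9,-1.2,-1.2]'

```text
time: 12.35
position: [0.5441, 0.0799, 0.0502]
tool_rot: [0.979, -0.202, -0.001, 0.0]
wrist_force: [0.7, 1.8, -3.3]
opening: 0.619
```

Emit:
send_rows --pt "0 0 0.03" --pt "0 0 0.06" --pt "0 0 0.06" --pt "0 0 0.06" --pt "0 0 0.06" --turn '[0,0,0,0,0]'

```text
time: 12.85
position: [0.5443, 0.0799, 0.0489]
tool_rot: [0.979, -0.203, -0.0, 0.0]
wrist_force: [-0.2, 2.8, -4.3]
opening: 0.622
```

Emit:
send_rows --pt "0 0 0.03" --pt "0 0 0.06" --pt "0 0 0.06" --pt "0 0 0.06" --pt "0 0 0.06" --turn '[-0.1,-0.2,-0.2,-0.2,-0.2]'

```text
time: 13.35
position: [0.5445, 0.0799, 0.0475]
tool_rot: [0.981, -0.193, -0.0, -0.0]
wrist_force: [0.0, 1.6, -3.2]
opening: 0.619
```

Emit:
send_rows --pt "0 0 0.03" --pt "0 0 0.05" --pt "0 0 0.05" --pt "0 0 0.05" --pt "0 0 0.05" --turn '[0,0,0,0,0]'

```text
time: 13.85
position: [0.5445, 0.0799, 0.0463]
tool_rot: [0.981, -0.192, -0.0, -0.0]
wrist_force: [-1.4, 2.2, -2.2]
opening: 0.619
```

Emit:
send_rows --pt "0 0 0.02" --pt "0 0 0.03" --pt "0 0 0.03" --pt "0 0 0.03" --pt "0 0 0.03" --turn '[0,0,0,0,0]'

```text
time: 14.35
position: [0.5445, 0.0799, 0.0458]
tool_rot: [0.981, -0.192, 0.0, -0.0]
wrist_force: [-2.3, 3.1, 5.5]
opening: 0.62
```

Emit:
send_rows --pt "0 0 0" --pt "0 0 0" --pt "0 0 0" --pt "0 0 0" --pt "0 0 0" --turn '[0,0,0,0,0]' --hand 0.9

```text
time: 14.85
position: [0.5446, 0.0796, 0.0455]
tool_rot: [0.981, -0.193, 0.0, 0.0]
wrist_force: [-0.1, 0.1, 0.1]
opening: 0.904
```

Emit:
send_rows --pt "0 0 -0.6" --pt "0 0 -1.8" --pt "0 0 -3.2" --pt "0 0 -4.6" --pt "0 0 -5.6" --turn '[0,0,0,0,0]'

```text
time: 15.35
position: [0.5449, 0.0796, 0.1877]
tool_rot: [0.981, -0.193, 0.001, -0.0]
wrist_force: [-0.1, -0.5, -0.2]
opening: 0.9
```

```bash
python3 - <<'E'
from h import *
o=ctrl.get_obs(); plan([.455,-.09,.19],None,o)
f=viewer.grab_frame("wrist"); save(f,"w8",(170,180,470,400),2)
g=viewer.grab_frame("side"); save(g,"s6",(230,180,350,270),6)
for d in regions_of("wide","wrist")[:3]:
    c=max(cv2.findContours(d["pixels"].astype(np.uint8),0,2)[0],key=len)
    print(d["score"],d["location"],onplane(f,d["location"],.04,o))
print(proj(f,[[.5445,.0796,.04],[.5445,.0796,.046]],o), proj(g,[[.5445,.0796,.04],[.5445,.0796,.046]]))
E
```

```text
t 15.35 pos [0.5449 0.0796 0.1877] yaw -22.22 tilt [ 1.7e-03  1.0e-04 -1.0e+00] F [-0.1 -0.5 -0.2] op 0.9
  -> shift [-0.765  7.639 -0.099] turn 0
0.75 [484.0, 326.0] [ 0.64533654 -0.06160678  0.04      ]
0.67 [325.9, 216.9] [0.55176146 0.08610347 0.04      ]
0.62 [564.6, 348.2] [ 0.71190488 -0.11688696  0.04      ]
[[320.52034434 227.48510464]
 [320.50592744 229.77287846]] [[281.5483418  225.12876734]
 [281.47387049 222.91594815]]
```

View pics/w8.png

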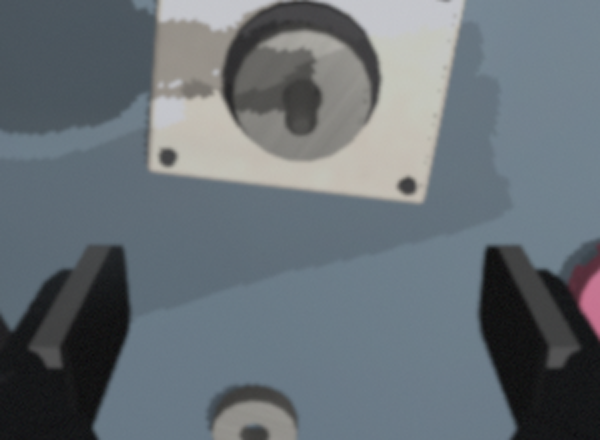

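View pics/s6.png

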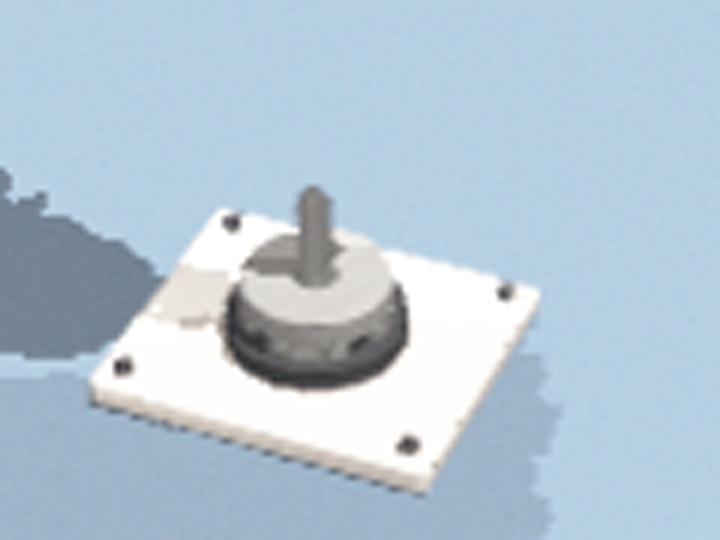

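The wide lies flat on the hub, with its dark notches down at hub level (side crop (260,340) and (355,345)). It dropped 6 mm, from 0.052 to 0.046. Next is the middle.

Emit:
send_rows --pt "-0.2 1.6 0" --pt "-0.3 3.2 0" --pt "-0.5 4.8 0" --pt "-0.6 6.4 0" --pt "-0.8 7.5 0" --turn '[0,0,0,0,0]' --hand 0.9

```text
time: 16.0
position: [0.4533, -0.0885, 0.1847]
tool_rot: [0.981, -0.194, -0.001, 0.0]
wrist_force: [0.5, -0.5, 0.4]
opening: 0.903
```

Emit:
send_rows --pt "0 0 0" --pt "0 0 0" --pt "0 0 0" --pt "0 0 0" --pt "0 0 0" --turn '[0,0,0,0,0]'

```text
time: 16.5
position: [0.4555, -0.0855, 0.1853]
tool_rot: [0.981, -0.192, -0.0, 0.0]
wrist_force: [-1.4, 0.4, -0.1]
opening: 0.896
```

```bash
python3 - <<'E'
from h import *
o=ctrl.get_obs(); f=viewer.grab_frame("wrist"); plan([.4512,-.09,.19],None,o)
for d in place_of("middle","wrist")[:2]:
    print(d["score"],d["location"],onplane(f,d["location"],0,o)); L=np.array(d["location"]).astype(int)
L=np.array(place_of("middle","wrist")[0]["location"]).astype(int)
print(L-50); save(f,"w9",(L[0]-50,L[1]-50,L[0]+50,L[1]+50),6)
E
```

```text
t 16.5 pos [ 0.4555 -0.0855  0.1853] yaw -22.11 tilt [-3.e-04 -0.e+00 -1.e+00] F [-1.4  0.4 -0.1] op 0.896
  -> shift [-0.091  0.233 -0.188] turn 0
0.75 [318.9, 224.7] [ 0.44983976 -0.09328876  0.        ]
[268 174]
```

View pics/w9.png

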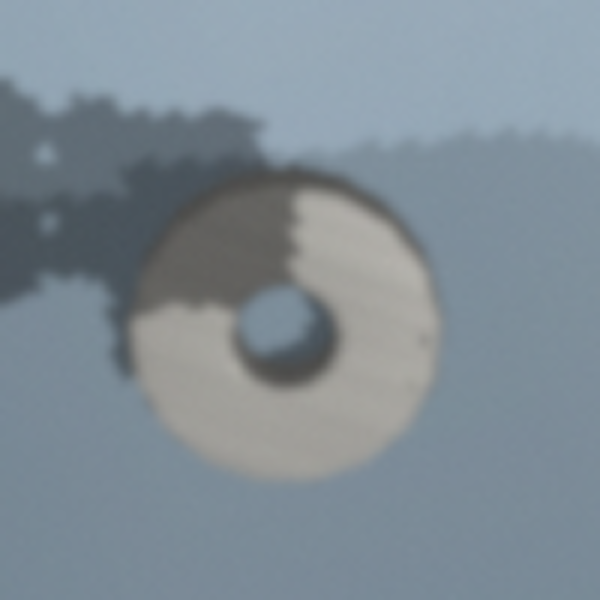

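```bash
python3 - <<'E'
from h import *
o=ctrl.get_obs(); f=viewer.grab_frame("wrist")
c=onplane(f,np.array([285,333])/6+[267.6,173.6],.014,o); print(c); plan([c[0],c[1],.0235],None,o)
E
```

```text
[ 0.44680774 -0.09228653  0.014     ]
t 16.65 pos [ 0.4553 -0.0859  0.1855] yaw -22.15 tilt [-1.e-04 -1.e-04 -1.e+00] F [0.4 0.1 0.5] op 0.901
  -> shift [-0.218  0.366  6.478] turn 0
```

Emit:
send_rows --pt "-0.22 0.37 1.5" --pt "-0.22 0.37 3.0" --pt "-0.22 0.37 4.5" --pt "-0.22 0.37 4.8" --pt "-0.22 0.37 4.8" --turn '[0,0,0,0,0]'

```text
time: 17.2
position: [0.446, -0.0929, 0.0651]
tool_rot: [0.981, -0.193, -0.001, 0.0]
wrist_force: [-0.6, -0.4, -0.3]
opening: 0.902
```

```bash
python3 - <<'E'
from h import *
o=ctrl.get_obs(); f=viewer.grab_frame("wrist"); save(f,"w10",(170,180,470,400),2)
plan([.4468,-.0923,.0235],None,o)
t=np.radians(np.arange(0,360,45))
print(np.round((proj(f,np.c_[.4468+.023*np.cos(t),-.0923+.023*np.sin(t),0*t+.014],o)-[170,180])*2).tolist())
E
```

```text
t 17.2 pos [ 0.446  -0.0929  0.0651] yaw -22.23 tilt [-2.4e-03  3.0e-04 -1.0e+00] F [-0.6 -0.4 -0.3] op 0.902
  -> shift [ 0.024 -0.034  1.663] turn 0
[[385.0, 169.0], [339.0, 124.0], [271.0, 124.0], [225.0, 168.0], [227.0, 227.0], [273.0, 267.0], [336.0, 267.0], [382.0, 228.0]]
```

View pics/w10.png

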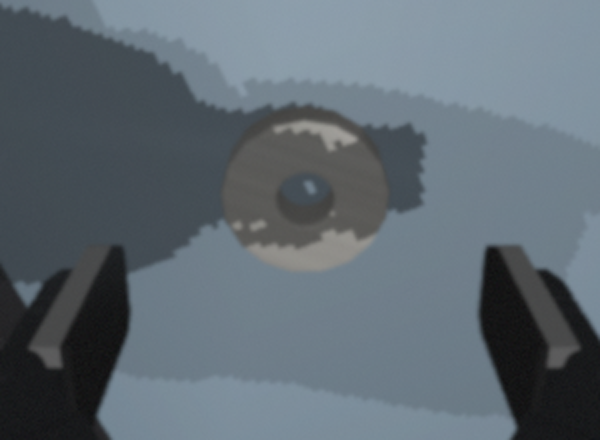

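Projected rim and picture agree: the ring spans x 222–388, y 119–271 in the crop. I'll go down and grip.

Emit:
send_rows --pt "0 0 0.6" --pt "0 0 1.1" --pt "0 0 1.5" --pt "0 0 1.63" --pt "0 0 1.63" --turn '[0,0,0,0,0]'

```text
time: 17.75
position: [0.4469, -0.0928, 0.0252]
tool_rot: [0.981, -0.193, 0.0, -0.0]
wrist_force: [-0.1, 0.1, -0.0]
opening: 0.902
```

Emit:
send_rows --pt "0 0 0" --pt "0 0 0" --pt "0 0 0" --pt "0 0 0" --pt "0 0 0" --turn '[0,0,0,0,0]' --hand 0.35 --newtons 50

```text
time: 18.25
position: [0.4468, -0.0928, 0.0255]
tool_rot: [0.981, -0.193, 0.0, -0.0]
wrist_force: [-1.5, 0.5, 8.3]
opening: 0.503
```

Emit:
send_rows --pt "0 0 0" --pt "0 0 0" --pt "0 0 0" --pt "0 0 0" --pt "0 0 0" --turn '[0,0,0,0,0]'

```text
time: 18.75
position: [0.4469, -0.0928, 0.0255]
tool_rot: [0.981, -0.193, 0.001, -0.0]
wrist_force: [-0.4, 1.2, 8.2]
opening: 0.505
```

Emit:
send_rows --pt "0 0 -0.5" --pt "0 0 -1.5" --pt "0 0 -2.5" --pt "0 0 -3.5" --pt "0 0 -4.6" --turn '[0,0,0,0,0]'

```text
time: 19.25
position: [0.4461, -0.0926, 0.1408]
tool_rot: [0.981, -0.193, -0.0, 0.0]
wrist_force: [1.6, -0.1, -1.5]
opening: 0.504
```

```bash
python3 - <<'E'
from h import *
o=ctrl.get_obs(); f=viewer.grab_frame("wrist"); save(f,"w11",(170,240,470,460),2)
plan([.5445,.0796,.14],None,o)
g=viewer.grab_frame("side"); save(g,"s7",(190,230,310,320),6)
E
```

```text
t 19.25 pos [ 0.4461 -0.0926  0.1408] yaw -22.2 tilt [-8.e-04  1.e-04 -1.e+00] F [ 1.6 -0.1 -1.5] op 0.504
  -> shift [ 1.042 -7.866  0.029] turn 0
```

View pics/w11.png

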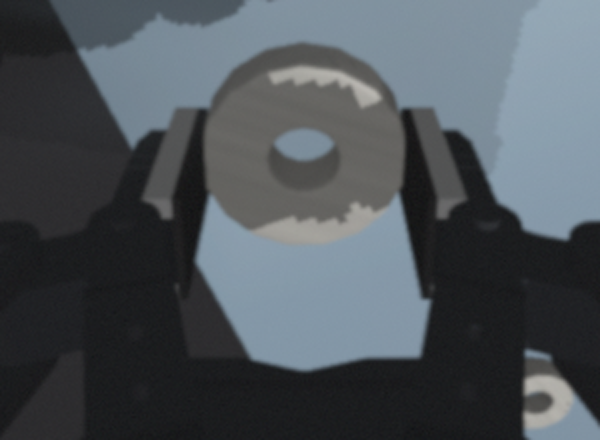

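View pics/s7.png

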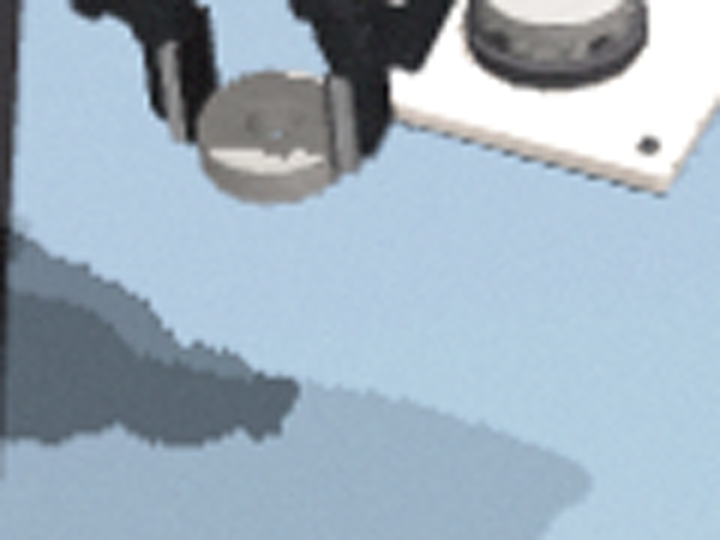

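```bash
python3 - <<'E'
from h import *
f=viewer.grab_frame("wrist"); o=dict(tool_rot=[0,0,0,1],position=np.zeros(3))
for p in [(305,155),(304,159),(305,65),(305,245),(205,150),(405,150)]: print(p,np.round(onplane(f,np.array(p)/2+[169.75,239.75],.0115,o),4))
E
```

```text
(305, 155) [ 0.0006 -0.0017  0.0115]
(304, 159) [ 0.0004 -0.0007  0.0115]
(305, 65) [ 0.0006 -0.0231  0.0115]
(305, 245) [0.0006 0.022  0.0115]
(205, 150) [-0.021  -0.0029  0.0115]
(405, 150) [ 0.0222 -0.003   0.0115]
```

Emit:
send_rows --pt "0.2 -1.7 0" --pt "0.4 -3.4 0" --pt "0.6 -5.1 0" --pt "0.8 -6.6 0" --pt "1.04 -7.6 0" --turn '[0,0,0,0,0]'

```text
time: 19.9
position: [0.5426, 0.0768, 0.1383]
tool_rot: [0.982, -0.191, -0.001, -0.0]
wrist_force: [0.3, -0.4, -1.2]
opening: 0.499
```

Emit:
send_rows --pt "0 -0.27 0" --pt "0 -0.27 0" --pt "0 -0.27 0" --pt "0 -0.27 0" --pt "0 -0.27 0" --turn '[0,0,0,0,0]'

```text
time: 20.4
position: [0.5446, 0.0785, 0.1399]
tool_rot: [0.981, -0.193, -0.0, 0.0]
wrist_force: [0.1, 0.0, -1.8]
opening: 0.508
```

```bash
python3 - <<'E'
from h import *
plan([.5445,.0796,.14])
E
```

```text
t 20.4 pos [0.5446 0.0785 0.1399] yaw -22.3 tilt [-2.e-04 -1.e-04 -1.e+00] F [ 0.1  0.  -1.8] op 0.508
  -> shift [-0.02  -0.041 -0.005] turn 0
```

Emit:
send_rows --pt "0 -0.02 0.6" --pt "0 -0.02 1.2" --pt "0 -0.02 1.8" --pt "0 -0.02 2.4" --pt "0 -0.02 2.8" --turn '[0,0,0,0,0]'

```text
time: 20.9
position: [0.5448, 0.0795, 0.0691]
tool_rot: [0.981, -0.193, -0.0, 0.0]
wrist_force: [-0.1, -0.3, -1.1]
opening: 0.504
```

Emit:
send_rows --pt "0 0 0.05" --pt "0 0 0.1" --pt "0 0 0.12" --pt "0 0 0.12" --pt "0 0 0.12" --turn '[0,0,0,0,0]'

```text
time: 21.4
position: [0.5454, 0.0801, 0.0672]
tool_rot: [0.981, -0.192, 0.0, -0.0]
wrist_force: [-0.2, -0.2, -2.2]
opening: 0.506
```

Emit:
send_rows --pt "-0.02 0 0.03" --pt "-0.02 0 0.06" --pt "-0.02 0 0.08" --pt "-0.02 0 0.08" --pt "-0.02 0 0.08" --turn '[0,0,0,0,0]'

```text
time: 21.9
position: [0.5447, 0.0804, 0.0656]
tool_rot: [0.981, -0.193, 0.0, -0.0]
wrist_force: [-3.6, -0.2, 10.5]
opening: 0.501
```

Contact at the expected height (0.0656). Releasing now.

Emit:
send_rows --pt "0 0 0" --pt "0 0 0" --pt "0 0 0" --pt "0 0 0" --pt "0 0 0" --turn '[0,0,0,0,0]' --hand 0.8

```text
time: 22.4
position: [0.5447, 0.0802, 0.0647]
tool_rot: [0.981, -0.193, -0.0, 0.0]
wrist_force: [-0.2, -0.1, -0.1]
opening: 0.802
```

Emit:
send_rows --pt "0 0 -0.6" --pt "0 0 -1.8" --pt "0 0 -3.0" --pt "0 0 -4.2" --pt "0 0 -4.8" --turn '[0,0,0,0,0]'

```text
time: 22.9
position: [0.5455, 0.0801, 0.1872]
tool_rot: [0.981, -0.193, 0.001, -0.0]
wrist_force: [0.2, 0.2, -0.2]
opening: 0.797
```

```bash
python3 - <<'E'
from h import *
o=ctrl.get_obs(); plan([.475,-.326,.19],-30,o)
g=viewer.grab_frame("side"); save(g,"s8",(230,180,350,270),6)
E
```

```text
t 22.9 pos [0.5455 0.0801 0.1872] yaw -22.22 tilt [ 2.6e-03  5.0e-04 -1.0e+00] F [ 0.2  0.2 -0.2] op 0.797
  -> shift [ 3.531 16.104 -0.129] turn 1.297
```

View pics/s8.png

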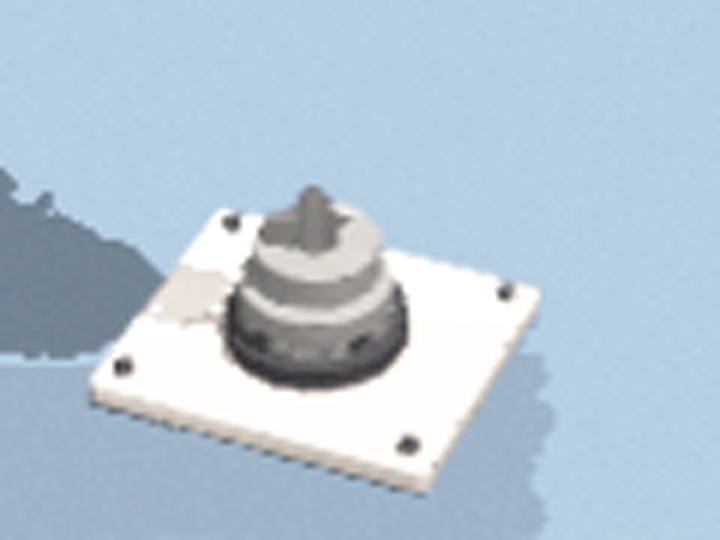

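The middle lies flat on the wide (side crop about (315,250)). Next is the narrow.

Emit:
send_rows --pt "0.4 1.8 0" --pt "0.8 3.6 0" --pt "1.2 5.4 0" --pt "1.6 7.2 0" --pt "2.0 9.0 0" --turn '[0,0,0,0,0]'

```text
time: 23.45
position: [0.5053, -0.1485, 0.1844]
tool_rot: [0.981, -0.192, -0.0, -0.0]
wrist_force: [0.6, 0.2, 0.2]
opening: 0.797
```

Emit:
send_rows --pt "0.4 1.8 0" --pt "0.8 3.6 0" --pt "1.2 5.4 0" --pt "1.5 6.7 0" --pt "1.5 6.7 0" --turn '[0,0,0,0,0]'

```text
time: 23.95
position: [0.4751, -0.3218, 0.1847]
tool_rot: [0.981, -0.196, 0.0, 0.002]
wrist_force: [-0.2, 0.2, -0.5]
opening: 0.8
```

Emit:
send_rows --pt "0 0 0" --pt "0 0 0" --pt "0 0 0" --pt "0 0 0" --pt "0 0 0" --turn '[0,0,0,0,0]'

```text
time: 24.45
position: [0.4778, -0.3154, 0.1848]
tool_rot: [0.981, -0.192, 0.0, -0.0]
wrist_force: [0.2, 0.3, 0.4]
opening: 0.799
```

```bash
python3 - <<'E'
from h import *
o=ctrl.get_obs(); f=viewer.grab_frame("wrist"); plan([.475,-.326,.19],None,o)
P=place_of("narrow","wrist")
for d in P[:2]: print(d["score"],d["location"],onplane(f,d["location"],0,o))
L=np.array(P[0]["location"]).astype(int)
print(L-50); save(f,"w12",(L[0]-50,L[1]-50,L[0]+50,L[1]+50),6)
E
```

```text
t 24.45 pos [ 0.4778 -0.3154  0.1848] yaw -22.12 tilt [ 1.e-04  2.e-04 -1.e+00] F [0.2 0.3 0.4] op 0.799
  -> shift [ 0.055  0.435 -0.207] turn 0
0.62 [320.0, 233.2] [ 0.47015432 -0.33096859  0.        ]
[270 183]
```

View pics/w12.png

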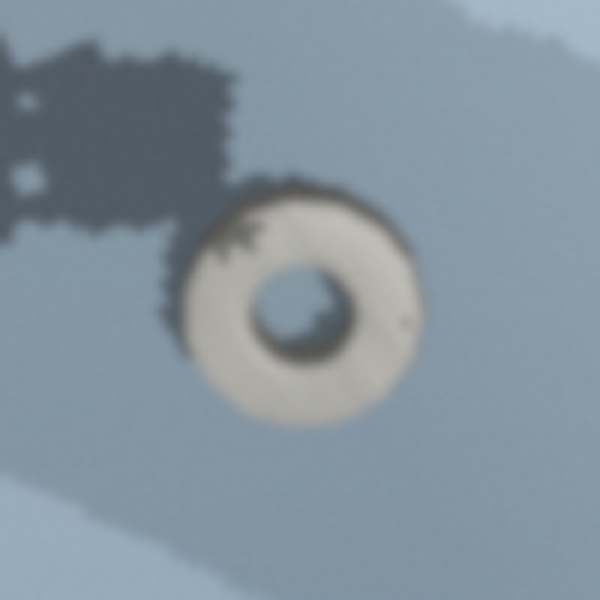

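```bash
python3 - <<'E'
from h import *
o=ctrl.get_obs(); f=viewer.grab_frame("wrist")
c=onplane(f,np.array([303.5,311.5])/6+[269.6,182.6],.012,o); print(c); plan([c[0],c[1],.0245],None,o)
E
```

```text
[ 0.4712246  -0.32889684  0.012     ]
t 24.55 pos [ 0.4777 -0.3158  0.1849] yaw -22.16 tilt [ 1.e-04  0.e+00 -1.e+00] F [-0.3  0.9  0.3] op 0.801
  -> shift [-0.041  0.583  6.414] turn 0
```

Emit:
send_rows --pt "-0.04 0.58 1.5" --pt "-0.04 0.58 3.0" --pt "-0.04 0.58 4.5" --pt "-0.04 0.58 4.8" --pt "-0.04 0.58 4.8" --turn '[0,0,0,0,0]'

```text
time: 25.1
position: [0.4705, -0.329, 0.0642]
tool_rot: [0.981, -0.193, -0.001, -0.0]
wrist_force: [-0.4, -1.1, 0.3]
opening: 0.798
```

```bash
python3 - <<'E'
from h import *
o=ctrl.get_obs(); f=viewer.grab_frame("wrist"); save(f,"w13",(170,180,470,400),2)
plan([.4712,-.3289,.0245],None,o)
t=np.radians(np.arange(0,360,45))
print(np.round((proj(f,np.c_[.4712+.018*np.cos(t),-.3289+.018*np.sin(t),0*t+.012],o)-[170,180])*2).tolist())
E
```

```text
t 25.1 pos [ 0.4705 -0.329   0.0642] yaw -22.21 tilt [-0.002   0.0011 -1.    ] F [-0.4 -1.1  0.3] op 0.798
  -> shift [ 0.026 -0.015  1.588] turn 0
[[367.0, 175.0], [331.0, 141.0], [279.0, 141.0], [243.0, 175.0], [244.0, 221.0], [280.0, 252.0], [329.0, 252.0], [365.0, 221.0]]
```

View pics/w13.png

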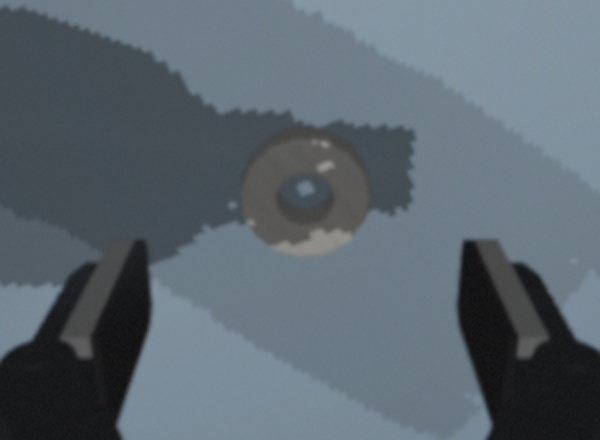

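The narrow's rim (crop x 241–369, y 136–255) matches the projection. Gripping it.

Emit:
send_rows --pt "0 0 0.6" --pt "0 0 1.1" --pt "0 0 1.5" --pt "0 0 1.6" --pt "0 0 1.6" --turn '[0,0,0,0,0]'

```text
time: 25.65
position: [0.471, -0.3293, 0.0248]
tool_rot: [0.981, -0.193, -0.0, -0.0]
wrist_force: [-0.4, -0.1, -0.2]
opening: 0.801
```

Emit:
send_rows --pt "0 0 0" --pt "0 0 0" --pt "0 0 0" --pt "0 0 0" --pt "0 0 0" --turn '[0,0,0,0,0]' --hand 0.25 --newtons 40

```text
time: 26.15
position: [0.4713, -0.3295, 0.0256]
tool_rot: [0.981, -0.193, 0.001, 0.0]
wrist_force: [-0.8, 1.0, 6.2]
opening: 0.389
```

Emit:
send_rows --pt "0 0 0" --pt "0 0 0" --pt "0 0 0" --pt "0 0 0" --pt "0 0 0" --turn '[0,0,0,0,0]'

```text
time: 26.65
position: [0.4713, -0.3294, 0.0256]
tool_rot: [0.981, -0.193, 0.0, 0.0]
wrist_force: [0.6, 1.4, 6.6]
opening: 0.396
```

Emit:
send_rows --pt "0 0 -0.5" --pt "0 0 -1.5" --pt "0 0 -2.5" --pt "0 0 -3.5" --pt "0 0 -4.6" --turn '[0,0,0,0,0]'

```text
time: 27.15
position: [0.4707, -0.3291, 0.1415]
tool_rot: [0.981, -0.193, -0.0, 0.0]
wrist_force: [0.3, 0.6, -0.5]
opening: 0.392
```

```bash
python3 - <<'E'
from h import *
o=ctrl.get_obs(); f=viewer.grab_frame("wrist"); save(f,"w14",(170,240,470,460),2)
plan([.5445,.0796,.14],None,o)
E
```

```text
t 27.15 pos [ 0.4707 -0.3291  0.1415] yaw -22.21 tilt [-2.e-04  0.e+00 -1.e+00] F [ 0.3  0.6 -0.5] op 0.392
  -> shift [ -3.449 -16.251   0.06 ] turn 0
```

View pics/w14.png

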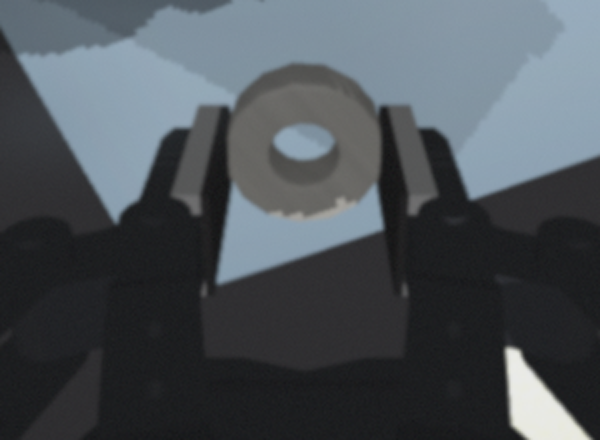

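Emit:
send_rows --pt "-0.4 -1.8 0" --pt "-0.8 -3.6 0" --pt "-1.2 -5.4 0" --pt "-1.6 -7.2 0" --pt "-2.0 -9.0 0" --turn '[0,0,0,0,0]'

```text
time: 27.7
position: [0.5098, -0.1003, 0.1406]
tool_rot: [0.981, -0.193, 0.0, -0.0]
wrist_force: [1.3, -0.0, -1.0]
opening: 0.392
```

Emit:
send_rows --pt "-0.4 -1.8 0" --pt "-0.8 -3.6 0" --pt "-1.1 -5.4 0" --pt "-1.35 -6.7 0" --pt "-1.45 -7.2 0" --turn '[0,0,0,0,0]'

```text
time: 28.2
position: [0.5445, 0.0829, 0.1401]
tool_rot: [0.982, -0.19, -0.0, -0.001]
wrist_force: [-0.5, -0.2, -0.9]
opening: 0.391
```

Emit:
send_rows --pt "0 0 0" --pt "0 0 0" --pt "0 0 0" --pt "0 0 0" --pt "0 0 0" --turn '[0,0,0,0,0]'

```text
time: 28.7
position: [0.5442, 0.0771, 0.14]
tool_rot: [0.981, -0.193, 0.0, 0.0]
wrist_force: [0.0, -0.5, -0.2]
opening: 0.392
```

```bash
python3 - <<'E'
from h import *
plan([.5445,.0796,.084])
f=viewer.grab_frame("wrist"); o=dict(tool_rot=[0,0,0,1],position=np.zeros(3))
for p in [(304,150),(304,83),(304,218),(229,145),(381,145)]: print(p,np.round(onplane(f,np.array(p)/2+[169.75,239.75],.0136,o),4))
E
```

```text
t 28.7 pos [0.5442 0.0771 0.14  ] yaw -22.31 tilt [ 1.e-04 -1.e-04 -1.e+00] F [ 0.  -0.5 -0.2] op 0.392
  -> shift [-0.026 -0.097  2.239] turn 0
(304, 150) [ 0.0004 -0.0017  0.0136]
(304, 83) [ 0.0004 -0.018   0.0136]
(304, 218) [0.0004 0.0162 0.0136]
(229, 145) [-0.0161 -0.0029  0.0136]
(381, 145) [ 0.0172 -0.0029  0.0136]
```

Emit:
send_rows --pt "-0.03 -0.07 0.2" --pt "-0.03 -0.07 0.7" --pt "-0.03 -0.07 1.2" --pt "-0.03 -0.07 1.8" --pt "-0.03 -0.07 2.2" --turn '[0,0,0,0,0]'

```text
time: 29.25
position: [0.5434, 0.0802, 0.0828]
tool_rot: [0.981, -0.192, -0.001, 0.0]
wrist_force: [-0.3, -0.8, -0.5]
opening: 0.392
```

Emit:
send_rows --pt "0 0 0.05" --pt "0 0 0.1" --pt "0 0 0.12" --pt "0 0 0.12" --pt "0 0 0.12" --turn '[0,0,0,0,0]'

```text
time: 29.75
position: [0.5444, 0.0803, 0.0822]
tool_rot: [0.981, -0.192, 0.0, -0.0]
wrist_force: [-0.7, -0.0, -0.9]
opening: 0.387
```

Emit:
send_rows --pt "0 0 0.04" --pt "0 0 0.08" --pt "0 0 0.11" --pt "0 0 0.11" --pt "0 0 0.11" --turn '[0,0,0,0,0]'

```text
time: 30.25
position: [0.5442, 0.0803, 0.0796]
tool_rot: [0.981, -0.193, 0.0, -0.0]
wrist_force: [-2.6, 1.0, 7.1]
opening: 0.39
```

Emit:
send_rows --pt "0 0 0" --pt "0 0 0" --pt "0 0 0" --pt "0 0 0" --pt "0 0 0" --turn '[0,0,0,0,0]' --hand 0.75

```text
time: 30.75
position: [0.5442, 0.0802, 0.079]
tool_rot: [0.981, -0.193, -0.0, 0.0]
wrist_force: [-0.1, -0.5, 1.4]
opening: 0.748
```

Emit:
send_rows --pt "0 0 -0.6" --pt "0 0 -1.8" --pt "0 0 -3.0" --pt "0 0 -4.2" --pt "0 0 -4.8" --turn '[0,0,0,0,0]'

```text
time: 31.25
position: [0.5449, 0.08, 0.2014]
tool_rot: [0.981, -0.193, 0.001, -0.001]
wrist_force: [0.1, -1.3, -0.6]
opening: 0.749
```

```bash
python3 - <<'E'
from h import *
o=ctrl.get_obs(); plan([.5445,.0796,.2],None,o)
g=viewer.grab_frame("side"); save(g,"s9",(230,180,350,270),6); save(g,"s9full")
f=viewer.grab_frame("wrist"); save(f,"w15",(230,150,410,290),4)
for l in ["bottle","tube_rack","scanner"]:
  for d in place_of(l,"side")[:1]: print(l,d["score"],np.round(onplane(g,d["location"],0),4))
E
```

```text
t 31.25 pos [0.5449 0.08   0.2014] yaw -22.22 tilt [ 2.7e-03  5.0e-04 -1.0e+00] F [ 0.1 -1.3 -0.6] op 0.749
  -> shift [-0.01   0.022  0.057] turn 0
bottle 0.77 [0.7809 0.0117 0.    ]
tube_rack 0.66 [ 0.6628 -0.3933  0.    ]
scanner 0.64 [0.5959 0.4285 0.    ]
```

View pics/s9.png

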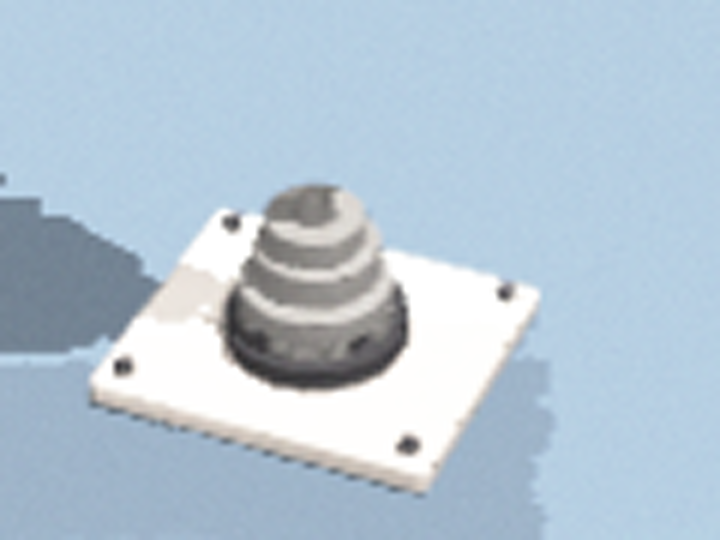

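View pics/w15.png

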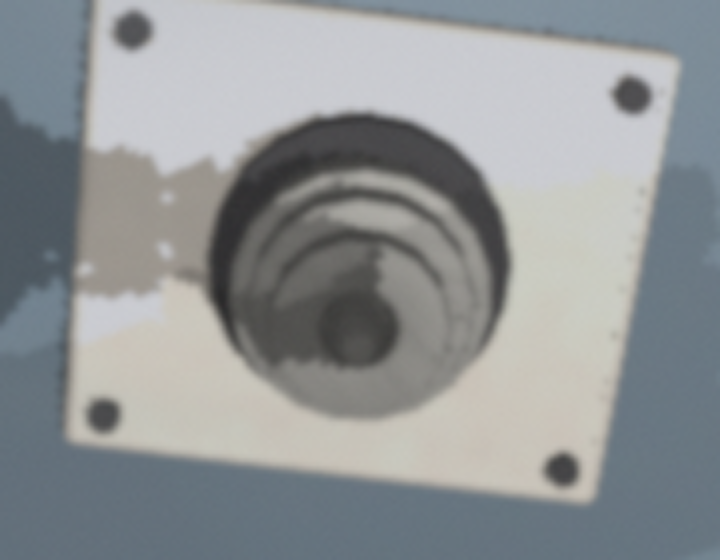

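The stack stands flat and centred, and the gripper is clear above it. I'm handing the job in.

```bash
python3 -c "
from h import *
print(ticket.finish_job())"
```

```text
the job is handed in; nothing more can be done
None
```

I threaded the wide, middle and narrow spacers onto the spindle in that order, let go of each, and handed the job in at about 31 s of the 72 s allowed. `finish_job` gives no verdict, so the result rests on these checks:

- **Wide:** It touched the pegs at TCP z 0.052. I turned it about 22° under light pressure until the force fell away, and it then went down 6 mm to 0.046 and met solid contact. The side view shows its notches down at hub level. My camera guess of the notch angle was unreliable: a speck I took for a mark on the rim would have meant turning about 47°. I went by feel instead.
- **Middle and narrow:** They met contact at TCP z 0.0656 and 0.0796, both within 0.1 mm of what I expected. The last side and wrist pictures show all three lying flat and centred, with the gripper well clear above.
- **Bystanders:** The arm never went near them. At the end the network placed the bottle and scanner about 6 mm, and the rack about 5 mm, from where it first saw them. I put that down to its own error. It is under the 20 mm limit either way.

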